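# Lock a linear stage by feel

### The job

The linear stage must be locked for transport: take the lock pin from its holder, put its tip into the slot in the stage's cover and slide it gently along the dust band until it drops into the hidden lock socket. Push it fully home, collar flat on the cover, and leave it standing there upright; do not force the pin, and leave the bottle, black tube, tape roll and carton where they stand.

Things in the scene. Friction and masses are not known exactly. Their poses are not given: they have to be found in the camera images.
- linear_stage: Fixed low linear stage, dark cover, bright sides: 92 wide (its x) x 270 long (its y) x 46 mm high; a connector stands out 10 mm at its -y end. Origin: centre of its underside; z up. Clamp foot 18 mm out, 8 mm high, at the middle of each long side. Flat cover, top at z = 46 mm, with screw heads 2.5 mm high near its corners and one slot along y in the middle.
- slot (a point): Middle of the slot, level with the cover's top; axes as the stage. Slot 11.5 mm wide (x), 90 mm long (y -45 to +45). Floor 6 mm down: a hard, fixed, flat dust band of like steel slats, 11.5 mm each. One slat, its middle anywhere from y = -36 to +36 mm, new each time, is a flush sprung shutter that looks like the rest; under it lies the lock socket, 11.5 x 11.5 mm, 16 mm deep.
- lock_pin: Loose steel pin, 105 to 165 g, 72 mm long, upright in the holder. Origin: middle of the tip (lowest point); z up along the pin. Shank 9 mm diameter up to 20 mm, last 4 mm tapering to 5 mm; collar 24 mm diameter from 20 to 24 mm; handle 14 mm diameter, dark bands, from 24 to 72 mm. On the hard band its collar stands 14 mm above the cover; 0.6 N opens the shutter and its weight holds it.
- pin_holder: Fixed dark block 40 x 40 x 30 mm on a 40 x 64 x 6 mm foot (long along its y). Origin: centre of its underside. In the middle of its top is a bore 11.5 mm wide and 25 mm deep in which the pin stands with its collar on the block's top (pin tip 10 mm above the worktop).
- dropper_bottle: Loose bystander: brown bottle with white cap, 32 mm diameter, 70 mm high, behind the stage. Origin: centre of its underside.
- lens_tube: Loose bystander: black tube 32 mm diameter, 52 mm high, behind the stage. Origin: centre of its underside.
- tape_roll: Loose bystander: roll of dark tape lying flat, 58 x 56 x 19 mm, in front of the stage. Origin: centre of its underside.
- small_carton: Loose bystander: small brown carton 59 x 121 x 36 mm, beyond the holder. Origin: centre of its underside.
Mind the look-alikes: they are no part of the job. Of the things shaped like the lock_pin, the steel one is meant.

How it is judged:
By the outcome, as a careful person would: the job done as asked, in the order asked, and still so for the second after the job is handed in, with the robot touching nothing.
It also fails if it takes over 64 s, if anything falls off the work surface, if the arm or the gripper's body presses on something with over 40 N, if the wrist force passes 120 N, or if a joint passes its speed limit or range.

### The arm

A 6-joint arm with a two-finger parallel gripper is mounted at the origin on a cart in front of the work surface, level with it; the furniture and walls round the work are solid. World frame = base frame: x ahead of the robot, y to its left, z up, the work surface at z = 0. Lengths are in m, angles in rad, forces in N, time in s.
With the tool pointing down it reaches from about 0.25 to 0.775 m from the base axis. Payload 4 kg.
Tool frame: the origin (TCP) lies at the very end of the fingers, on their centre line; the grasp point (between the pads) lies hold_point_z behind it (hold_point_z is the distance from the TCP to the grasp point, in m); z points along the fingers, y is the direction in which the jaws open and shut (so a half turn about z gives the same grasp; the last joint's range is limited). The gripper opens to 94 mm and grips with 3 to 60 N. Pads are 16 mm wide; open, the fingers measure 119 mm over their backs; the gripper's body (75 mm by 177 mm) begins 78 mm behind the grasp point.
Start: joints at [1.162, 0.087, 1.371, -0, 1.684, -0.103], TCP at [0.166, 0.524, 0.206] pointing down, gripper open.
Joint ranges: [-3.1, 3.1], [-0.76, 2.03], [0.27, 2.55], [-1.08, 4.22], [0.17, 2.65], [-2.57, 2.57]. Speed limits (rad/s): [2.79, 2.79, 3.14, 3.14, 3.14, 3.14].

### API

Orientations are given as [roll, pitch, yaw] about the fixed x, y, z axes, in that order (R = Rz(yaw) Ry(pitch) Rx(roll)).
In Python, from bench import * gives the robot as it stands.
- The arm moves only by the tool step_arm, never from a script. Its argument "increments" is text: rows parted by semicolons, each of 6 numbers parted by spaces: the shift along the tool's x, y, z in cm, then the turn, a rotation vector about the tool's x, y, z in rad. A call has 1 to 5 rows; each row shifts and turns the commanded pose from where the row before left it, along the tool's axes as they then stand; what a row does not reach is not made up. A row lasts 1/10 s, in which the tool goes at most 50 mm and 8.59 degrees, less where a joint would pass 70% of its speed; a pose out of reach is approached as far as the arm can. A call is refused whole if a number of a shift passes 5 or a number of a turn 0.15, either way. A call with a gripper value outside its range is refused whole. "claw" is the gripper's target within -1 to 1 (shut at 1, half-way at 0, fully open at -1), set as the call begins (left out, the last holds). The fingers move at their own pace and stop on an object; the grip force is fixed at half the most. Time passes only in rows, so rows that do not move let the fingers close. It gives the time, the measured TCP pose, the force and the opening at its end, in the units of the state.
- get_obs(): the state, without advancing time (a new reading comes with each control period).
- snapshot(name): name is "side" or "top" or "wrist"; returns the picture (420x560x3 uint8, red, green, blue); there is no depth.
- calibration(name): a dict with "camera_matrix" (3x3 intrinsics, pixels), "eye" and "orientation" of the camera in the world; the wrist camera has in their place "tool_from_camera" (4x4, takes a point from camera to tool coordinates, whose origin is the TCP and whose axes are the flange's). Camera axes: x right, y up, looking along -z (the intrinsics and any distortion apply to the point x, -y, -z); pixel columns grow to the right and rows downward; lengths in m; the calibration is good to about 2 mm. A picture is of the moment at which its call begins: read the wrist's pose just before it. calibration takes no time and is no camera call.
- close_job(): hands the job in, once; it reports no verdict.
The state is a dict: "time": time; "joint_positions": joint angles; "qvel": joint speeds; "joint_torque": joint torques, N m; "tool_pos": TCP position; "ee_rot": TCP orientation; "wrist_force": force on the tool from outside, world axes, zero at the start; "wrist_torque": the same for the moment, N m; "width": finger opening in m.
Only numpy, scipy, OpenCV 4.12 (cv2) and the standard library are available. Lean on these libraries where they do the work, as an engineer would, in place of code of your own. Each camera call takes 0.05 s, during which the arm holds its last target. There are 200 camera calls.

## Working session

There is one attempt and no reset: what is moved stays moved. The work goes in short steps, Python scripts to look and compute and a tool call to move; the robot and the scene stay as the last step left them, time stands still between calls to the robot, and variables do not carry over. Pictures are saved under pics/ and viewed, about 8 in all and at most 12, crops included, and the job is handed in when it is done.

Besides the shell and the picture viewer there is one more tool, called as name(argument=value, ...), one argument or row to a line, values as JSON. step_arm: Moves the arm, as the interface text tells. Its arguments: {"type":"object","properties":{"increments":{"type":"string"},"claw":{"type":"number"}},"required":["increments"]}

```bash
ls; mkdir -p pics; python3 - <<'E'
from bench import *
import cv2
o=get_obs();print(o)
for n in("top","side"):
    c=calibration(n);print(n,c)
    cv2.imwrite(f"pics/{n}0.png",snapshot(n)[:,:,::-1])
print(calibration("wrist"))
E
```

```text
pics
{'time': 0.0, 'joint_positions': array([ 1.16187020e+00,  8.79271869e-02,  1.37225097e+00, -3.01125576e-05,
        1.68358449e+00, -1.03064401e-01]), 'qvel': array([ 6.27631344e-04, -1.14808133e-03,  8.04657473e-04, -3.37298796e-05,
        4.86780438e-04,  7.35352563e-04]), 'joint_torque': array([-1.05421772e-03, -3.40187824e+01, -3.02424860e+01,  7.16790953e-02,
        3.29881394e-02, -2.14439738e-04]), 'tool_pos': array([0.16538971, 0.52396848, 0.20432105]), 'ee_rot': array([-3.13943110e+00, -1.93483403e-04,  2.83572736e+00]), 'wrist_force': array([ 0.51709075, -1.03015827,  0.1580259 ]), 'wrist_torque': array([0.03285219, 0.00322593, 0.00169871]), 'width': 0.09428121093950889}
top {'camera_matrix': array([[379.35854685,   0.        , 276.1945283 ],
       [  0.        , 379.35854685, 214.82916221],
       [  0.        ,   0.        ,   1.        ]]), 'eye': array([0.46160121, 0.18671638, 0.90361797]), 'orientation': array([ 0.08219707, -0.03091389, -1.56194382])}
side {'camera_matrix': array([[390.72790713,   0.        , 276.10394314],
       [  0.        , 390.72790713, 207.58264852],
       [  0.        ,   0.        ,   1.        ]]), 'eye': array([0.2950461 , 0.8102768 , 0.61389181]), 'orientation': array([ 0.89255534, -0.00652813, -2.76696477])}
{'camera_matrix': array([[365.21390534,   0.        , 280.36522655],
       [  0.        , 365.21390534, 212.93573303],
       [  0.        ,   0.        ,   1.        ]]), 'tool_from_camera': array([[ 1.28233211e-03,  9.58480377e-01,  2.85155612e-01,
         8.38421842e-02],
       [ 9.99999167e-01, -1.18734404e-03, -5.05987159e-04,
        -2.98993396e-04],
       [-1.46400946e-04,  2.85156023e-01, -9.58481101e-01,
        -1.79392589e-01],
       [ 0.00000000e+00,  0.00000000e+00,  0.00000000e+00,
         1.00000000e+00]])}
```

View pics/top0.png

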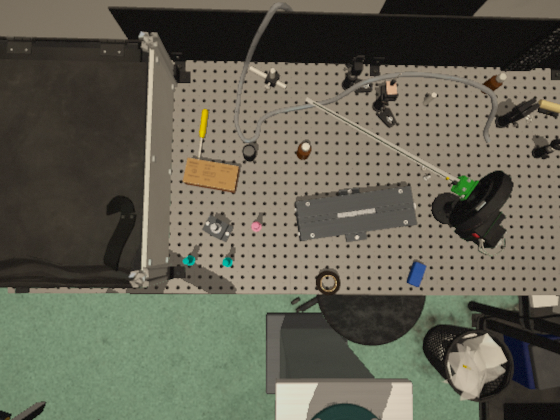

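View pics/side0.png

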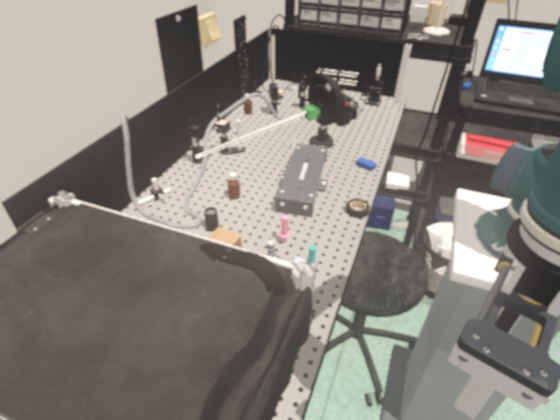

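```bash
python3 -c "
import bench;print([ (k,getattr(bench,k)) for k in dir(bench) if k[0]!='_'])"|cut -c1-1500
```

```text
[('IKError', <class 'bench.IKError'>), ('calibration', <function make.<locals>.<lambda> at 0x7fdd62604720>), ('close_job', <function connect.<locals>.done at 0x7fdd625777e0>), ('get_obs', <function make.<locals>.<lambda> at 0x7fdd62604680>), ('hold_point_z', 0.0188), ('snapshot', <function make.<locals>.drawn_camera at 0x7fdd62604180>)]
```

```bash
cat > h.py <<'E'
import numpy as np,cv2
from bench import *
from scipy.spatial.transform import Rotation as R
def cam(n,o=None):
    c=calibration(n);K=c["camera_matrix"]
    if n=="wrist":
        T=np.eye(4);T[:3,:3]=R.from_euler("xyz",o["ee_rot"]).as_matrix();T[:3,3]=o["tool_pos"]
        T=T@c["tool_from_camera"];return K,T[:3,:3],T[:3,3]
    return K,R.from_euler("xyz",c["orientation"]).as_matrix(),c["eye"]
def px(C,u,v,z):
    K,M,e=C;d=M@np.array([(u-K[0,2])/K[0,0],-(v-K[1,2])/K[1,1],-1]);return e+d*(z-e[2])/d[2]
def proj(C,p):
    K,M,e=C;q=M.T@(np.array(p)-e);return K[0,2]-K[0,0]*q[0]/q[2],K[1,2]+K[1,1]*q[1]/q[2]
E
python3 - <<'E'
from h import *
im=cv2.imread("pics/top0.png")
a=cv2.resize(im[195:275,170:280],None,fx=7,fy=7,interpolation=2)
cv2.imwrite("pics/c1.png",a)
b=cv2.resize(im[175:250,285:425],None,fx=5.7,fy=5.7,interpolation=2)[:, :800]
cv2.imwrite("pics/c2.png",b)
C=cam("top")
for n,u,v,z in [("pin",215,228,.082),("slot",357,213,.046),("slotL",338,215,.046),("slotR",376,211,.046),("carton",212,175,.036),("pink",256,226,.07),("teal",227,262,.05),("fence",150,200,.1),("roll",328,283,.02)]: print(n,px(C,u,v,z).round(3))
E
```

```text
pin [0.5   0.294 0.082]
slot [ 0.539 -0.024  0.046]
slotL [0.534 0.02  0.046]
slotR [ 0.544 -0.068  0.046]
carton [0.624 0.309 0.036]
pink [0.505 0.206 0.07 ]
teal [0.426 0.27  0.05 ]
fence [0.556 0.429 0.1  ]
roll [0.378 0.039 0.02 ]
```

View pics/c1.png

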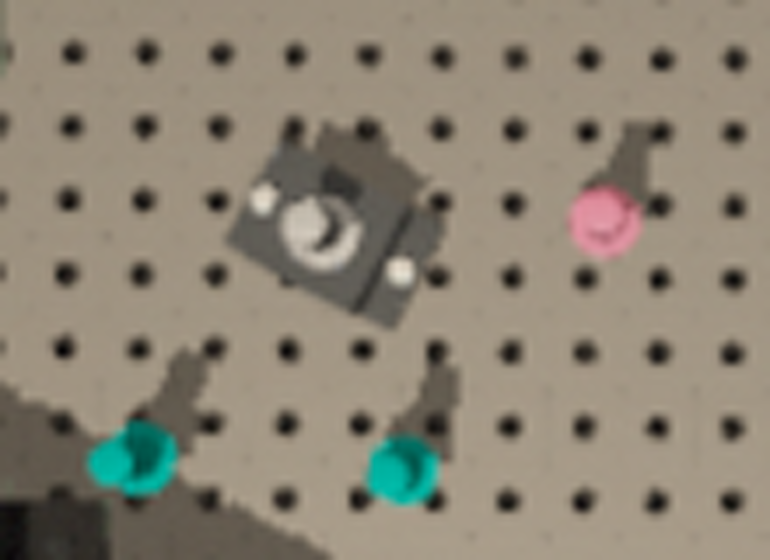

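View pics/c2.png

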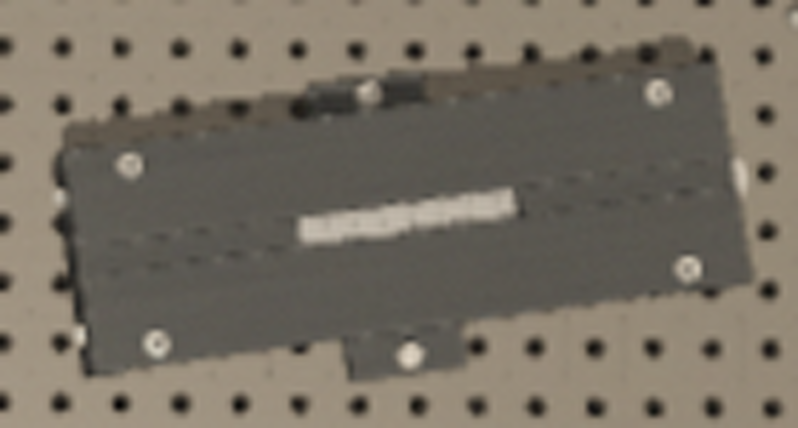

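Steel pin stands in the holder at top pixel (214,227), with its collar at (216,228). The look-alikes are the pink pin at (256,226) and the teal ones at (188,260) and (227,262). The steel one is meant, and the close crop confirms it. The slot runs from (337.6,215.5) to (375.4,210.4).

```bash
python3 - <<'E'
from h import *
C=cam("top")
print("tcp proj",proj(C,get_obs()["tool_pos"]))
for n,u,v,z in [("pintop",213.6,227,.082),("collar",215.7,228.1,.034),("L",337.6,215.5,.046),("R",375.4,210.4,.046),("fencepost",140,280,.17),("fencebase",172,285,0)]: print(n,px(C,u,v,z).round(4))
L=px(C,337.6,215.5,.046);Q=px(C,375.4,210.4,.046);d=L-Q;print("len",np.hypot(*d[:2]),"yaw of stage y",np.arctan2(-d[0],d[1]), (L+Q)/2)
E
```

```text
tcp proj (np.float64(69.09330183037159), np.float64(414.67651082455814))
pintop [0.5017 0.2968 0.082 ]
collar [0.5015 0.2984 0.034 ]
L [0.5326 0.0207 0.046 ]
R [ 0.5453 -0.0664  0.046 ]
fencepost [0.3955 0.4215 0.17  ]
fencebase [0.3691 0.4014 0.    ]
len 0.08801895849267687 yaw of stage y 0.14487095564078487 [ 0.53893529 -0.02283743  0.046     ]
```

step_arm(
  increments="0 0 -2 0 0 0.127;0 0 -2 0 0 0.127;0 0 -2 0 0 0.127;0 0 -2 0 0 0.127;0 0 -2 0 0 0.127",
  claw=-0.2,
)

```text
time: 0.6
tool_pos: [0.1655, 0.5242, 0.3056]
ee_rot: [-3.14, 0.001, 2.196]
wrist_force: [-0.1, -0.8, 0.5]
width: 0.0584
```

step_arm(
  increments="-4.1 -0.9 0 0 0 0;-4.1 -0.9 0 0 0 0;-4.1 -0.9 0 0 0 0;-4.1 -0.9 0 0 0 0;-4.1 -0.9 0 0 0 0",
)

```text
time: 1.1
tool_pos: [0.2501, 0.3307, 0.305]
ee_rot: [-3.141, 0.0, 2.201]
wrist_force: [1.2, -0.5, 1.0]
width: 0.0563
```

step_arm(
  increments="-2.9 3.05 2 0 0 0;-2.9 3.05 2 0 0 0;-2.9 3.05 2 0 0 0;-2.9 3.05 2 0 0 0;-2.9 3.05 2 0 0 0",
)

```text
time: 1.6
tool_pos: [0.46, 0.3043, 0.2042]
ee_rot: [-3.141, -0.0, 2.2]
wrist_force: [-0.3, 0.3, -0.1]
width: 0.0566
```

step_arm(
  increments="-2.9 3.05 3 0 0 0;0 0 0 0 0 0;0 0 0 0 0 0;0 0 0 0 0 0",
)

```text
time: 2.0
tool_pos: [0.4985, 0.3002, 0.1776]
ee_rot: [3.14, -0.0, 2.201]
wrist_force: [-0.8, -0.0, 0.5]
width: 0.0563
```

```bash
python3 - <<'E'
from h import *
o=get_obs();im=snapshot("wrist")
print({k:np.round(o[k],4) for k in("time","tool_pos","ee_rot","width","wrist_force")})
cv2.imwrite("pics/w1.png",im[:,:,::-1]);C=cam("wrist",o)
print(proj(C,[.5017,.2968,.082]))
E
```

```text
{'time': np.float64(2.0), 'tool_pos': array([0.4985, 0.3002, 0.1776]), 'ee_rot': array([ 3.1403e+00, -3.0000e-04,  2.2014e+00]), 'width': np.float64(0.0563), 'wrist_force': array([-0.8065, -0.0016,  0.5306])}
(np.float64(281.2875873992046), np.float64(220.77095527592988))
```

View pics/w1.png

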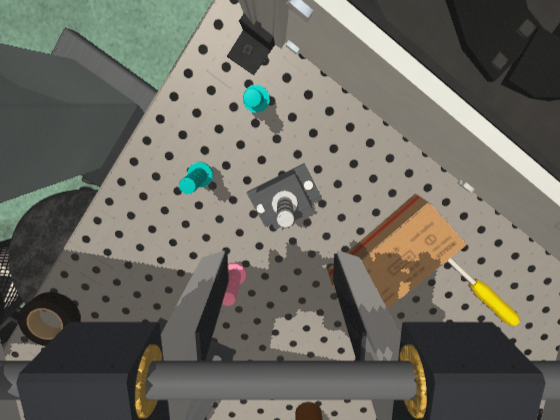

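The wrist view shows the pin's top at (286,217) and its collar at about (283,203). The neighbours and the fence are clear of the fingers.

```bash
python3 - <<'E'
from h import *
o=get_obs();C=cam("wrist",o)
M=R.from_euler("xyz",o["ee_rot"]).as_matrix()
for u,v,z in((286,217,.082),(283.5,205,.034)):
    p=px(C,u,v,z);print(p.round(4),(M.T@(p-o["tool_pos"])).round(4))
E
```

```text
[0.5032 0.3016 0.082 ] [-0.0018  0.0041  0.0964]
[0.504  0.2981 0.034 ] [-0.0051  0.0025  0.1444]
```

step_arm(
  increments="-0.35 0.3 3 0 0 0;0 0 3 0 0 0;0 0 3 0 0 0;0 0 2.7 0 0 0;0 0 1 0 0 0",
)

```text
time: 2.55
tool_pos: [0.5014, 0.2988, 0.0483]
ee_rot: [-3.139, -0.001, 2.202]
wrist_force: [-0.5, -0.6, -1.0]
width: 0.0566
```

step_arm(
  increments="0 0 0 0 0 0;0 0 0 0 0 0;0 0 0 0 0 0;0 0 0 0 0 0;0 0 0 0 0 0",
  claw=1,
)

```text
time: 3.05
tool_pos: [0.5042, 0.299, 0.0507]
ee_rot: [3.139, 0.0, 2.201]
wrist_force: [0.1, 0.7, 0.3]
width: 0.0198
```

step_arm(
  increments="0 0 0 0 0 0;0 0 0 0 0 0",
)

```text
time: 3.25
tool_pos: [0.5039, 0.2988, 0.0501]
ee_rot: [3.14, 0.0, 2.201]
wrist_force: [0.0, 0.2, 1.4]
width: 0.0131
```

step_arm(
  increments="0 0 -1 0 0 0;0 0 -2 0 0 0;0 0 -3 0 0 0;0 0 -3 0 0 0;0 0 -2 0 0 0",
)

```text
time: 3.75
tool_pos: [0.504, 0.2989, 0.1622]
ee_rot: [3.139, 0.0, 2.201]
wrist_force: [-0.6, 0.9, -1.8]
width: 0.0137
```

step_arm(
  increments="-2.4 -1.8 0 0 0 0;-2.4 -1.8 0 0 0 0;0 0 0 0 0 -0.136;0 0 0 0 0 -0.136;0 0 0 0 0 -0.136",
)

```text
time: 4.25
tool_pos: [0.5024, 0.2382, 0.1597]
ee_rot: [-3.141, -0.001, 2.614]
wrist_force: [0.7, 0.3, -1.4]
width: 0.0134
```

step_arm(
  increments="0 0 0 0 0 -0.136;0 0 0 0 0 -0.136;0 0 0 0 0 -0.136;0 0 0 0 0 -0.136;0 0 0 0 0 -0.136",
)

```text
time: 4.75
tool_pos: [0.5024, 0.2385, 0.1595]
ee_rot: [-3.141, -0.001, -2.989]
wrist_force: [-0.6, 0.1, -1.8]
width: 0.0133
```

step_arm(
  increments="0 0 0 0 0 0",
)

```text
time: 4.85
tool_pos: [0.5024, 0.2385, 0.1595]
ee_rot: [-3.141, -0.001, -2.995]
wrist_force: [-0.9, 0.0, -1.6]
width: 0.0134
```

step_arm(
  increments="0.05 -3.8 0 0 0 0;0.05 -3.8 0 0 0 0;0 -3.8 0 0 0 0;0 -3.8 0 0 0 0;0 -3.8 0 0 0 0",
)

```text
time: 5.35
tool_pos: [0.5294, 0.0492, 0.1597]
ee_rot: [3.141, -0.0, -2.997]
wrist_force: [0.6, 0.9, -0.7]
width: 0.0132
```

step_arm(
  increments="0 -3.8 0 0 0 0;0 0 2 0 0 0;0 0 2.5 0 0 0;0 0 0 0 0 0;0 0 0 0 0 0",
)

```text
time: 5.85
tool_pos: [0.5348, 0.0131, 0.1144]
ee_rot: [3.141, -0.001, -2.996]
wrist_force: [0.1, 0.2, 0.0]
width: 0.0134
```

```bash
python3 - <<'E'
from h import *
o=get_obs();im=snapshot("wrist")
print({k:np.round(o[k],4) for k in("time","tool_pos","ee_rot","width","wrist_force")})
C=cam("wrist",o);M=R.from_euler("xyz",o["ee_rot"]).as_matrix()
tip=M@[0,0,.04]+o["tool_pos"];print("tip",tip,proj(C,tip))
for s in(-.045,.0,.045): print(s,proj(C,[.5389-.146*s,-.0228+.989*s,.046]))
cv2.imwrite("pics/w2.png",cv2.resize(im[60:360,160:440,::-1],None,fx=2,fy=2,interpolation=2))
cv2.imwrite("pics/w2full.png",im[:,:,::-1])
E
```

```text
{'time': np.float64(5.85), 'tool_pos': array([0.5348, 0.0131, 0.1144]), 'ee_rot': array([ 3.1412e+00, -1.3000e-03, -2.9959e+00]), 'width': np.float64(0.0134), 'wrist_force': array([0.1251, 0.1805, 0.0102])}
tip [0.53470502 0.01311216 0.07438754] (np.float64(280.3214293521804), np.float64(240.8053124275837))
-0.045 (np.float64(166.80305667767203), np.float64(225.16997901066426))
0.0 (np.float64(229.74569900442802), np.float64(225.1803348976383))
0.045 (np.float64(292.6696801889241), np.float64(225.19068771431412))
```

View pics/w2.png

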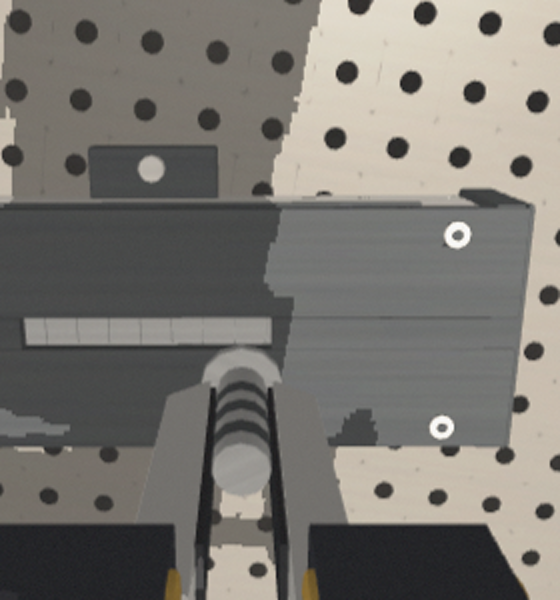

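The slot's ends are at crop (24,332) and (271,332). The pin's handle top is at about (241,468) and the collar's far edge at (242,348). The pin is upright between the fingers.

```bash
python3 - <<'E'
from h import *
o=dict(tool_pos=np.array([0.5348,0.0131,0.1144]),ee_rot=np.array([3.1412,-.0013,-2.9959]))
C=cam("wrist",o);M=R.from_euler("xyz",o["ee_rot"]).as_matrix();t=o["tool_pos"]
P=lambda q:np.round(proj(C,M@np.array(q)+t),1)
for dx in(-.002,0,.002):
    print(dx,"collar far top edge",P([dx-.012,0,.016]),"bottom edge",P([dx-.012,0,.02]),"top centre",P([dx,0,-.032]),"top near/far",P([dx+.007,0,-.032]),P([dx-.007,0,-.032]))
for u,v in((295.5,226),(172,226),(233.8,226)):
    p=px(C,u,v,.045);print(p.round(4),(M.T@(p-t)).round(4))
E
```

```text
-0.002 collar far top edge [280.3 277.7] bottom edge [280.3 274.6] top centre [280.4 301.8] top near/far [280.4 287.9] [280.3 315.3]
0 collar far top edge [280.3 274.6] bottom edge [280.3 271.6] top centre [280.4 297.8] top near/far [280.4 283.9] [280.3 311.5]
0.002 collar far top edge [280.3 271.5] bottom edge [280.3 268.5] top centre [280.4 293.9] top near/far [280.4 279.8] [280.3 307.6]
[0.533  0.0239 0.045 ] [0.0001 0.0109 0.0694]
[ 0.546  -0.0639  0.045 ] [ 0.     -0.0778  0.0694]
[ 0.5395 -0.02    0.045 ] [ 0.0001 -0.0334  0.0694]
```

```bash
python3 - <<'E'
import cv2
im=cv2.imread("pics/w2full.png")
cv2.imwrite("pics/w2c.png",cv2.resize(im[210:320,230:330],None,fx=6,fy=5.4,interpolation=0))
E
```

```text
(no output)
```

View pics/w2c.png

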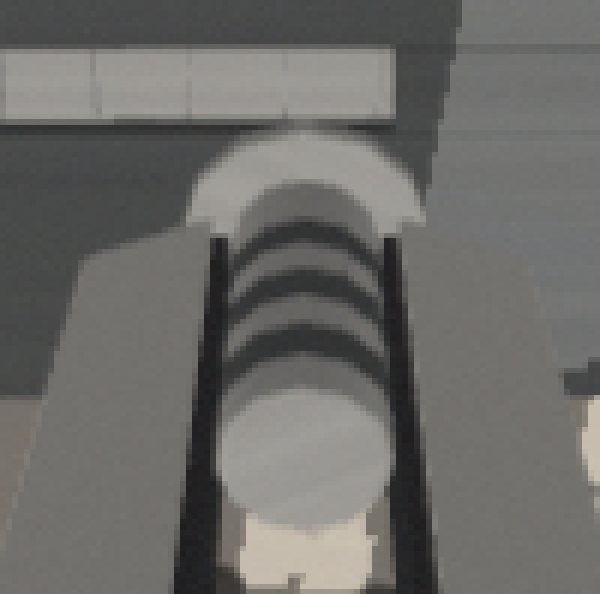

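The pin tip lines up laterally with the slot. I'll go to about +37 mm in the slot and lower.

step_arm(
  increments="0 0.4 1 0 0 0;0 0 1 0 0 0;0 0 0.4 0 0 0;0 0 0 0 0 0;0 0 0 0 0 0",
)

```text
time: 6.4
tool_pos: [0.5345, 0.017, 0.0903]
ee_rot: [3.142, -0.0, -2.994]
wrist_force: [-0.5, 1.1, -0.9]
width: 0.0134
```

step_arm(
  increments="0 0 0.2 0 0 0;0 0 0.2 0 0 0;0 0 0.2 0 0 0;0 0 0 0 0 0;0 0 0 0 0 0",
)

```text
time: 6.9
tool_pos: [0.5345, 0.0169, 0.0844]
ee_rot: [3.141, -0.0, -2.994]
wrist_force: [-0.0, -0.0, -0.6]
width: 0.0133
```

step_arm(
  increments="0 0 0.1 0 0 0;0 0 0.1 0 0 0;0 0 0 0 0 0;0 0 0 0 0 0",
)

```text
time: 7.3
tool_pos: [0.5345, 0.017, 0.0824]
ee_rot: [3.141, -0.0, -2.994]
wrist_force: [0.0, 0.3, -1.4]
width: 0.0135
```

step_arm(
  increments="0 0 0.1 0 0 0;0 0 0.1 0 0 0;0 0 0 0 0 0;0 0 0 0 0 0",
)

```text
time: 7.7
tool_pos: [0.5345, 0.017, 0.0804]
ee_rot: [3.142, -0.0, -2.994]
wrist_force: [-0.7, -0.2, -1.4]
width: 0.0133
```

Tip is about 5.6 mm below the cover, with no resistance. The band should be next.

step_arm(
  increments="0 0 0.05 0 0 0;0 0 0.05 0 0 0;0 0 0 0 0 0;0 0 0 0 0 0",
)

```text
time: 8.1
tool_pos: [0.5348, 0.017, 0.08]
ee_rot: [-3.142, 0.001, -2.994]
wrist_force: [-0.4, 0.2, 2.2]
width: 0.0134
```

step_arm(
  increments="0 0 0.05 0 0 0;0 0 0 0 0 0;0 0 0 0 0 0",
)

```text
time: 8.4
tool_pos: [0.5349, 0.0169, 0.0798]
ee_rot: [-3.141, 0.001, -2.994]
wrist_force: [-0.2, 0.4, 5.1]
width: 0.0132
```

Contact is made, at about 6 N. I'll ease it slightly and slide along -y in small steps, watching Fz and z.

step_arm(
  increments="0 0 -0.02 0 0 0;0 -0.1 0 0 0 0;0 -0.1 0 0 0 0;0 -0.1 0 0 0 0;0 0 0 0 0 0",
)

```text
time: 8.9
tool_pos: [0.5353, 0.0155, 0.0798]
ee_rot: [3.138, 0.001, -2.994]
wrist_force: [-1.4, 2.9, 5.2]
width: 0.0134
```

step_arm(
  increments="0 0 -0.03 0 0 0;0 -0.1 0 0 0 0;0 -0.1 0 0 0 0;0 -0.1 0 0 0 0;0 0 0 0 0 0",
)

```text
time: 9.4
tool_pos: [0.536, 0.0114, 0.0798]
ee_rot: [3.141, 0.001, -2.994]
wrist_force: [-0.2, 3.0, 5.6]
width: 0.0134
```

step_arm(
  increments="0 -0.1 -0.05 0 0 0;0 -0.1 0 0 0 0;0 -0.1 0 0 0 0;0 -0.1 0 0 0 0;0 0 0 0 0 0",
)

```text
time: 9.9
tool_pos: [0.5361, 0.0068, 0.0799]
ee_rot: [-3.141, 0.0, -2.995]
wrist_force: [-0.1, 2.3, 3.7]
width: 0.0135
```

step_arm(
  increments="0 -0.1 0 0 0 0;0 -0.1 0 0 0 0;0 -0.1 0 0 0 0;0 -0.1 0 0 0 0;0 0 0 0 0 0",
)

```text
time: 10.4
tool_pos: [0.5366, 0.0028, 0.0799]
ee_rot: [-3.141, -0.0, -2.995]
wrist_force: [-0.4, 2.0, 3.0]
width: 0.0131
```

step_arm(
  increments="0 -0.1 0 0 0 0;0 -0.1 0 0 0 0;0 -0.1 0 0 0 0;0 -0.1 0 0 0 0;0 0 0 0 0 0",
)

```text
time: 10.9
tool_pos: [0.5372, -0.0011, 0.0799]
ee_rot: [-3.141, -0.0, -2.995]
wrist_force: [-0.7, 3.2, 4.5]
width: 0.0133
```

step_arm(
  increments="0 -0.1 0 0 0 0;0 -0.1 0 0 0 0;0 -0.1 0 0 0 0;0 -0.1 0 0 0 0;0 0 0 0 0 0",
)

```text
time: 11.4
tool_pos: [0.5378, -0.0051, 0.0799]
ee_rot: [-3.141, 0.0, -2.995]
wrist_force: [0.7, 2.3, 3.7]
width: 0.013
```

step_arm(
  increments="0 -0.1 0 0 0 0;0 -0.1 0 0 0 0;0 -0.1 0 0 0 0;0 -0.1 0 0 0 0;0 0 0 0 0 0",
)

```text
time: 11.9
tool_pos: [0.5384, -0.009, 0.0799]
ee_rot: [-3.141, 0.0, -2.995]
wrist_force: [-1.2, 2.7, 2.9]
width: 0.0135
```

step_arm(
  increments="0 -0.1 0 0 0 0;0 -0.1 0 0 0 0;0 -0.1 0 0 0 0;0 -0.1 0 0 0 0;0 0 0 0 0 0",
)

```text
time: 12.4
tool_pos: [0.539, -0.013, 0.0799]
ee_rot: [-3.141, -0.0, -2.995]
wrist_force: [-0.3, 1.5, 3.2]
width: 0.0136
```

step_arm(
  increments="0 -0.1 0 0 0 0;0 -0.1 0 0 0 0;0 -0.1 0 0 0 0;0 -0.1 0 0 0 0;0 0 0 0 0 0",
)

```text
time: 12.9
tool_pos: [0.5396, -0.0169, 0.0799]
ee_rot: [-3.141, 0.0, -2.995]
wrist_force: [-1.4, 2.4, 3.2]
width: 0.0135
```

step_arm(
  increments="0 -0.1 0 0 0 0;0 -0.1 0 0 0 0;0 -0.1 0 0 0 0;0 -0.1 0 0 0 0;0 0 0 0 0 0",
)

```text
time: 13.4
tool_pos: [0.5402, -0.0209, 0.0799]
ee_rot: [-3.141, -0.0, -2.995]
wrist_force: [-0.7, 2.1, 2.1]
width: 0.0135
```

step_arm(
  increments="0 -0.1 0 0 0 0;0 -0.1 0 0 0 0;0 -0.1 0 0 0 0;0 -0.1 0 0 0 0;0 0 0 0 0 0",
)

```text
time: 13.9
tool_pos: [0.5408, -0.0249, 0.08]
ee_rot: [-3.141, 0.0, -2.995]
wrist_force: [-0.2, 1.6, 3.8]
width: 0.0134
```

step_arm(
  increments="0 -0.1 0 0 0 0;0 -0.1 0 0 0 0;0 -0.1 0 0 0 0;0 -0.1 0 0 0 0;0 0 0 0 0 0",
)

```text
time: 14.4
tool_pos: [0.5413, -0.0288, 0.0799]
ee_rot: [-3.141, -0.0, -2.995]
wrist_force: [-0.3, 2.0, 3.2]
width: 0.0136
```

step_arm(
  increments="0 -0.1 0 0 0 0;0 -0.1 0 0 0 0;0 -0.1 0 0 0 0;0 -0.1 0 0 0 0;0 0 0 0 0 0",
)

```text
time: 14.9
tool_pos: [0.5419, -0.0328, 0.0799]
ee_rot: [-3.141, 0.0, -2.995]
wrist_force: [-0.7, 1.8, 2.9]
width: 0.0137
```

step_arm(
  increments="0 -0.1 0 0 0 0;0 -0.1 0 0 0 0;0 -0.1 0 0 0 0;0 -0.1 0 0 0 0;0 0 0 0 0 0",
)

```text
time: 15.4
tool_pos: [0.5425, -0.0367, 0.0799]
ee_rot: [-3.141, 0.0, -2.995]
wrist_force: [-0.4, 1.4, 3.0]
width: 0.0129
```

step_arm(
  increments="0 -0.1 0 0 0 0;0 -0.1 0 0 0 0;0 -0.1 0 0 0 0;0 -0.1 0 0 0 0;0 0 0 0 0 0",
)

```text
time: 15.9
tool_pos: [0.5431, -0.0407, 0.0799]
ee_rot: [-3.141, 0.0, -2.995]
wrist_force: [0.5, 2.1, 2.7]
width: 0.0133
```

step_arm(
  increments="0 -0.1 0 0 0 0;0 -0.1 0 0 0 0;0 -0.1 0 0 0 0;0 -0.1 0 0 0 0;0 0 0 0 0 0",
)

```text
time: 16.4
tool_pos: [0.5437, -0.0446, 0.08]
ee_rot: [-3.141, 0.0, -2.995]
wrist_force: [-0.1, 2.0, 2.4]
width: 0.0136
```

step_arm(
  increments="0 -0.1 0 0 0 0;0 -0.1 0 0 0 0;0 -0.1 0 0 0 0;0 -0.1 0 0 0 0;0 0 0 0 0 0",
)

```text
time: 16.9
tool_pos: [0.544, -0.0491, 0.0793]
ee_rot: [-3.14, -0.001, -2.995]
wrist_force: [0.6, -0.4, -1.2]
width: 0.0134
```

It dropped: Fz is back to the free-hanging value and z fell. I'll shift about 1 mm towards the estimated centre and lower gently.

step_arm(
  increments="0 -0.1 0 0 0 0;0 0 0.1 0 0 0;0 0 0.1 0 0 0;0 0 0 0 0 0",
)

```text
time: 17.3
tool_pos: [0.5442, -0.0497, 0.0776]
ee_rot: [-3.141, -0.001, -2.995]
wrist_force: [-0.6, -1.3, -0.6]
width: 0.0134
```

step_arm(
  increments="0 0 0.1 0 0 0;0 0 0.1 0 0 0;0 0 0 0 0 0",
)

```text
time: 17.6
tool_pos: [0.5446, -0.0498, 0.0762]
ee_rot: [-3.141, 0.001, -2.994]
wrist_force: [0.3, -2.9, 0.1]
width: 0.0133
```

Side force of -2.9 N in y means the taper is against the near edge. I'll move a little further along.

step_arm(
  increments="0 -0.08 0 0 0 0;0 -0.05 0 0 0 0;0 0 0 0 0 0;0 0 0 0 0 0",
)

```text
time: 18.0
tool_pos: [0.5446, -0.0504, 0.0757]
ee_rot: [3.141, 0.0, -2.994]
wrist_force: [0.5, 0.4, 0.1]
width: 0.013
```

step_arm(
  increments="0 -0.05 0.1 0 0 0;0 0 0.1 0 0 0;0 0 0 0 0 0;0 0 0 0 0 0",
)

```text
time: 18.4
tool_pos: [0.5444, -0.0509, 0.0737]
ee_rot: [3.141, -0.001, -2.994]
wrist_force: [-0.3, 0.7, -0.5]
width: 0.0131
```

step_arm(
  increments="0 0 0.15 0 0 0;0 0 0.15 0 0 0;0 0 0.1 0 0 0;0 0 0 0 0 0",
)

```text
time: 18.8
tool_pos: [0.5446, -0.0511, 0.0697]
ee_rot: [3.141, -0.0, -2.994]
wrist_force: [0.3, -0.0, -0.2]
width: 0.0135
```

step_arm(
  increments="0 0 0.1 0 0 0;0 0 0.1 0 0 0;0 0 0.1 0 0 0;0 0 0 0 0 0;0 0 0 0 0 0",
)

```text
time: 19.3
tool_pos: [0.5447, -0.0511, 0.0669]
ee_rot: [3.141, 0.0, -2.994]
wrist_force: [-0.3, 0.6, -0.1]
width: 0.0134
```

step_arm(
  increments="0 0 0.05 0 0 0;0 0 0.05 0 0 0;0 0 0.04 0 0 0;0 0 0 0 0 0;0 0 0 0 0 0",
)

```text
time: 19.8
tool_pos: [0.5447, -0.0511, 0.0661]
ee_rot: [-3.142, 0.0, -2.994]
wrist_force: [-1.1, -0.3, 3.1]
width: 0.0131
```

step_arm(
  increments="0 0 0.05 0 0 0;0 0 0 0 0 0;0 0 0 0 0 0",
)

```text
time: 20.1
tool_pos: [0.5448, -0.0511, 0.066]
ee_rot: [-3.141, 0.001, -2.994]
wrist_force: [-2.2, 0.5, 5.1]
width: 0.0133
```

The collar is hard on the cover: z stopped at 0.066 m, 13.9 mm below band contact. I'll ease the push, release and retreat upwards.

step_arm(
  increments="0 0 -0.06 0 0 0;0 0 0 0 0 0;0 0 0 0 0 0;0 0 0 0 0 0;0 0 0 0 0 0",
  claw=-0.2,
)

```text
time: 20.6
tool_pos: [0.5446, -0.0511, 0.0654]
ee_rot: [3.141, -0.0, -2.994]
wrist_force: [0.1, -0.7, 0.9]
width: 0.0497
```

step_arm(
  increments="0 0 0 0 0 0;0 0 -1 0 0 0;0 0 -2 0 0 0;0 0 -3 0 0 0;0 0 -3 0 0 0",
)

```text
time: 21.1
tool_pos: [0.5444, -0.0511, 0.157]
ee_rot: [3.141, -0.0, -2.994]
wrist_force: [0.6, 0.2, 0.8]
width: 0.0563
```

step_arm(
  increments="0 0 -2 0 0 0;0 0 0 0 0 0;0 0 0 0 0 0;0 0 0 0 0 0",
)

```text
time: 21.5
tool_pos: [0.5438, -0.0509, 0.1739]
ee_rot: [3.14, -0.003, -2.994]
wrist_force: [-0.2, -0.1, -0.1]
width: 0.0565
```

```bash
python3 - <<'E'
from h import *
o=get_obs();im=snapshot("wrist");s=snapshot("side")
print({k:np.round(o[k],4) for k in("time","tool_pos","width","wrist_force")})
C=cam("wrist",o)
print("pred collar",proj(C,[.5447,-.0511,.05]),"top",proj(C,[.5447,-.0511,.098]),"top if on band",proj(C,[.5447,-.0511,.112]))
a=cv2.resize(im[80:380,140:420],None,fx=1.5,fy=1.5,interpolation=2)
b=cv2.resize(s[130:230,250:340],None,fx=4.2,fy=4.5,interpolation=2)
cv2.imwrite("pics/end.png",np.hstack([a,b[:450,:370]])[:,:,::-1])
E
```

```text
{'time': np.float64(21.5), 'tool_pos': array([ 0.5438, -0.0509,  0.1739]), 'width': np.float64(0.0565), 'wrist_force': array([-0.1522, -0.1131, -0.0655])}
pred collar (np.float64(279.73627469328983), np.float64(207.2557676361931)) top (np.float64(279.72427096132265), np.float64(224.70408252483136)) top if on band (np.float64(279.7199551000369), np.float64(230.977507067739))
```

View pics/end.png

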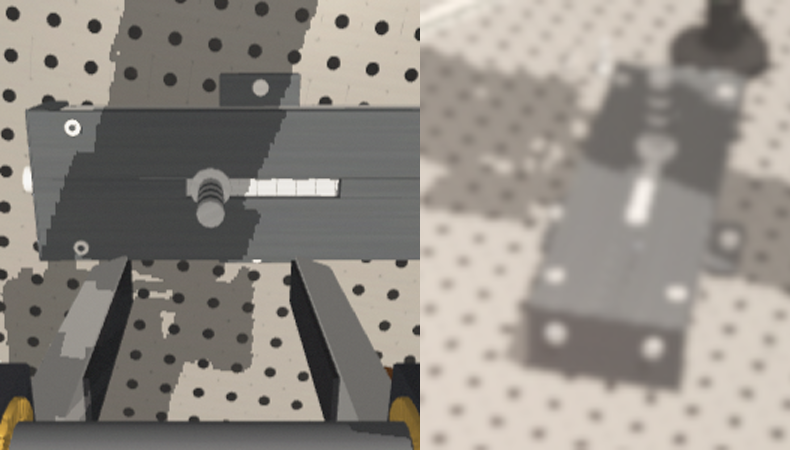

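The final view shows the pin upright at crop (210,188) with its collar flat on the cover. Its top is at v≈223; fully home predicts 225, and standing on the band would give 231.

```bash
python3 -c "
from bench import *
print(close_job())"
```

```text
the job is handed in; nothing more can be done
None
```

The steel lock pin is standing upright in the lock socket with its collar on the cover, and the job is handed in at about 21.6 s of the 64 s allowed.

- **How it went:** I took the pin from its holder, put it in the slot's +y end, and slid it along the dust band. The push was about 4–7 N, and sideways drag stayed near 3 N or less. The shutter opened about 30 mm to the -y side of the slot's middle. When the taper touched the socket's near edge (about 3 N), I shifted the pin clear instead of pushing, then lowered it.
- **Seating:** It stopped hard 13.9 mm below the band level, against 14 mm expected, with a final push of about 6 N.
- **Checks after release:** The wrist picture shows the pin upright with its collar on the cover. Its top is about 2 pixels from the fully home prediction and 8 from where it would be if it stood on the band. The gripper is open and clear about 11 cm up, with the wrist force near zero.
- **Not checked:** I took no last look at the bottle, tube, tape roll or carton. The arm was not brought near them and felt no unexpected contact in the forces reported after each move.

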